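# Line up sample containers by height on the staging board

## Robot

A 6-joint arm with a two-finger parallel gripper is mounted at the origin on a cart in front of the work surface, level with it; the furniture and walls round the work are solid. World frame = base frame: x ahead of the robot, y to its left, z up, the work surface at z = 0. Lengths are in mm, angles in rad, forces in N, time in s.
With the tool pointing down it reaches from about 350 to 775 mm from the base axis. Payload 7.3 kg.
Tool frame: the origin (TCP) lies at the very end of the fingers, on their centre line; the grasp point (between the pads) lies 19 mm behind it; z points along the fingers, y is the line along which they close (so a half turn about z gives the same grasp; the last joint's range is limited). The gripper opens to 92 mm and grips with 3 to 60 N. Pads are 19 mm wide; open, the fingers measure 130 mm over their backs; the gripper's body (75 mm by 190 mm) begins 47 mm behind the grasp point.
Start: joints at [1.127, 0.342, 1.524, -0, 1.275, -0.146], TCP at [154.029, 501.916, 226.741] pointing down, gripper open.
Joint ranges: [-2.53, 2.53], [-0.77, 2.02], [0.04, 2.7], [-1, 4.14], [0.28, 2.66], [-3.11, 3.11]. Speed limits (rad/s): [2.57, 2.57, 3.14, 3.14, 3.14, 3.14].

## Interface

Orientations are given as [roll, pitch, yaw] about the fixed x, y, z axes, in that order (R = Rz(yaw) Ry(pitch) Rx(roll)).
In Python, from plant import bot gives the robot as it stands.
- The arm moves only by the tool jog_arm, never from a script. Its argument "targets" is a list of rows, each an object with "xyz": the shift along the tool's x, y, z as a fraction of full scale, a list of three; "spin": the turn about the tool's z as a fraction of full scale. In form: [{"xyz": [x, y, z], "spin": spin}, ...]. A call has exactly 10 rows; each row shifts and turns the commanded pose from where the row before left it, along the tool's axes as they then stand; what a row does not reach is not made up. Full scale, the value 1, is 80 mm for a shift and 0.1 rad for a turn. A row lasts 1/8 s, in which the tool goes at most 62.5 mm and 10.7 degrees, less where a joint would pass 70% of its speed; a pose out of reach is approached as far as the arm can. A call with a number of a shift or a turn outside -1 to 1 is refused whole. A call with a gripper value outside its range is refused whole. "gripper" is the opening in per cent of the stroke, from 0 (shut) to 100 (fully open), set as the call begins (left out, the last holds). The fingers move at their own pace and stop on an object; the grip force is fixed at half the most. Time passes only in rows, so rows that do not move let the fingers close, or fill a call up. It gives the time, the measured TCP pose, the force, the opening and the grip force at its end, in the units of the state.
- bot.get_obs(): the state, without advancing time (a new reading comes with each control period).
- bot.capture(name): name is "scene" or "top" or "wrist"; returns the picture (420x560x3 uint8, blue, green, red); there is no depth.
- bot.get_calibration(name): a dict with "vfov" (degrees; the focal length in pixels is half the picture's height over the tangent of half this angle, whatever the lens; pixels are square), "cx", "cy" (the principal point, pixels), "eye" and "rotation" of the camera in the world. Camera axes: x right, y down, z forward; pixel columns grow to the right and rows downward; lengths in mm; the calibration is good to about 2 mm. A picture is of the moment at which its call begins: read the wrist's pose just before it. get_calibration takes no time and is no camera call; for the wrist camera it gives the pose at the moment of the call.
- bot.close_job(): hands the job in; it is judged then, once.
The state is a dict: "time": time; "joint_positions": joint angles; "dq": joint speeds; "tau": joint torques, N m; "tool_pos": TCP position; "tcp_rot": TCP orientation; "contact_force": force on the tool from outside, world axes, zero at the start; "moment": the same for the moment, N m; "grip_width": finger opening in mm; "finger_force": force on a finger pad.
Only numpy, scipy, OpenCV 4.12 (cv2) and the standard library are available. Lean on these libraries where they do the work, as an engineer would, in place of code of your own. Each camera call takes 0.05 s, during which the arm holds its last target. There are 200 camera calls.

## Task

Stand the four containers (small clear vial, amber jar, white jar, slim tall vial) upright on the white staging board in order of height, one centred on each round mark: the tallest next to the red end bar, the shortest next to the grey one. Do not knock any container over, and leave the green carton, the pipette-tip box and the covered dish where they are.

Things in the scene. Friction and masses are not known exactly. Their poses are not given: they have to be found in the camera images.
- small_vial_mid (a point): small clear glass vial with a tan snap cap, round, 16 mm across, 42 mm tall, the shortest container; the point is its centre, 21 mm above its base; z is its upright axis. It can be gripped anywhere up to its top.
- amber_jar_mid (a point): squat amber jar with a black screw cap and a paper label, round, 44 mm across, 58 mm tall, the second shortest; the point is its centre, 29 mm above its base; z is its upright axis. Grip it at the middle.
- white_jar_mid (a point): white plastic jar with a white lid and a printed label, round, 60 mm across up to 62 mm and 48 mm across above, 76 mm tall, the second tallest; the point is its centre, 38 mm above its base; z is its upright axis. Grip it at the middle.
- tall_vial_mid (a point): slim glass vial with a black cap and a little brown content, 22 mm across, 96 mm tall, the tallest container; the point is its centre, 48 mm above its base; z is its upright axis. Its sides behave as a square 20 mm wide along its own x and y, so grip along one of these, at the middle.
- mark_1: round dark rubber mark, 66 mm across, 3 mm thick, with a fine grey ring round its centre; fixed on a white board 5 mm thick (90 x 384 mm). Leftmost of the row of four marks, 90 mm apart in a straight line, seen from the robot. Origin: centre of its underside; its top, where a container stands, is 3 mm higher, 8 mm above the worktop.
- mark_2: round dark rubber mark, 66 mm across, 3 mm thick, with a fine grey ring round its centre; fixed on a white board 5 mm thick (90 x 384 mm). Second from the left of the row of four marks, 90 mm apart in a straight line, seen from the robot. Origin: centre of its underside; its top, where a container stands, is 3 mm higher, 8 mm above the worktop.
- mark_3: round dark rubber mark, 66 mm across, 3 mm thick, with a fine grey ring round its centre; fixed on a white board 5 mm thick (90 x 384 mm). Third from the left of the row of four marks, 90 mm apart in a straight line, seen from the robot. Origin: centre of its underside; its top, where a container stands, is 3 mm higher, 8 mm above the worktop.
- mark_4: round dark rubber mark, 66 mm across, 3 mm thick, with a fine grey ring round its centre; fixed on a white board 5 mm thick (90 x 384 mm). Rightmost of the row of four marks, 90 mm apart in a straight line, seen from the robot. Origin: centre of its underside; its top, where a container stands, is 3 mm higher, 8 mm above the worktop.
- red_bar: red bar, 70 x 18 mm and 8 mm high, fixed at one end of the white board, 44 mm beyond the centre of the end mark there (left or right: this varies). It shows at which end the tallest container belongs. Origin: centre of its underside; its x axis runs across the row, its y axis along it.
- grey_bar: pale grey bar of the same size at the other end of the board, where the shortest container belongs.
Mind the look-alikes: they are no part of the job. What is shaped like the part that bears tall_vial_mid but blue or purple is not meant.

How it is judged (in metres and radians):
At the end, for the whole second after the job is handed in: Counted from the red bar, the marks carry the tall vial, white jar, amber jar and small vial, each with its centre within 12 mm (horizontally) of the centre of its mark, standing on it (height within 5 mm), upright within 0.1 rad, and at rest (((horizontal distance between red_bar and mark_1 below 0.07 m and horizontal distance between small_vial_mid and mark_4 below 0.012 m and horizontal distance between amber_jar_mid and mark_3 below 0.012 m and horizontal distance between white_jar_mid and mark_2 below 0.012 m and horizontal distance between tall_vial_mid and mark_1 below 0.012 m) or (horizontal distance between red_bar and mark_4 below 0.07 m and horizontal distance between small_vial_mid and mark_1 below 0.012 m and horizontal distance between amber_jar_mid and mark_2 below 0.012 m and horizontal distance between white_jar_mid and mark_3 below 0.012 m and horizontal distance between tall_vial_mid and mark_4 below 0.012 m)) and angle between each of small_vial_mid, amber_jar_mid, white_jar_mid, tall_vial_mid's own z axis and vertical below 0.1 rad and height (world z) of small_vial_mid between 0.024 and 0.034 m and linear speed of each of small_vial, amber_jar, white_jar, tall_vial below 0.02 m/s and height (world z) of amber_jar_mid between 0.032 and 0.042 m and height (world z) of white_jar_mid between 0.041 and 0.051 m and height (world z) of tall_vial_mid between 0.051 and 0.061 m); the robot touches nothing.
It fails at once if the green carton is pushed more than 20 mm (distance of green_carton from where it was at the start of the episode above 0.02 m).
It fails at once if the tip box is pushed more than 20 mm (distance of tip_box from where it was at the start of the episode above 0.02 m).
It fails at once if the covered dish is pushed more than 20 mm (distance of dish from where it was at the start of the episode above 0.02 m).
It fails at once if a container is knocked over (angle between any of small_vial_mid, amber_jar_mid, white_jar_mid, tall_vial_mid's own z axis and vertical above 0.8 rad).
It also fails if it takes over 106 s, if anything falls off the work surface, if the arm or the gripper's body presses on something with over 40 N, if the wrist force passes 120 N, or if a joint passes its speed limit or range.

## Working session

There is one attempt and no reset: what is moved stays moved. The work goes in short steps, Python scripts to look and compute and a tool call to move; the robot and the scene stay as the last step left them, time stands still between calls to the robot, and variables do not carry over. Pictures are saved under pics/ and viewed, at most 14 in all, crops included, and the job is handed in when it is done.

Besides the shell and the picture viewer there is one more tool, called after "Call:" as name([rows], argument=value, ...), one row to a line, values as JSON. jog_arm: Moves the arm, as the interface text tells. Shift numbers are shares of 80 mm and turn numbers shares of 0.1 rad, none past 1 either way. Its arguments: {"type":"object","properties":{"targets":{"type":"array","items":{"type":"object","properties":{"xyz":{"type":"array","items":{"type":"number"}},"spin":{"type":"number"}}}},"gripper":{"type":"number"}},"required":["targets"]}

```bash
mkdir -p pics; ls
python3 - <<'E'
from plant import bot
import cv2
print(bot.get_obs())
for n in("scene","top"):
    c=bot.get_calibration(n);print(n,c)
    cv2.imwrite(f"pics/{n}0.png",cv2.resize(bot.capture(n),(784,588)))
E
```

```text
pics
{'time': 0.0, 'joint_positions': array([ 1.12698224e+00,  3.42752815e-01,  1.52506675e+00,  3.16464771e-07,
        1.27538818e+00, -1.45983832e-01]), 'dq': array([-0.00026178,  0.00069375,  0.00037764, -0.00111741,  0.00149918,
       -0.00117426]), 'tau': array([-3.45735258e-03, -4.31248856e+01, -2.44217670e+01,  7.14094844e-02,
        5.61678526e-02, -1.46672051e-04]), 'tool_pos': array([153.84449602, 501.5059512 , 226.01199194]), 'tcp_rot': array([-3.13999479e+00, -2.35239643e-04,  2.84376212e+00]), 'contact_force': array([-0.0081163 ,  0.05753176, -1.51203514]), 'moment': array([-0.00415318, -0.0301763 ,  0.00921914]), 'finger_force': 0.0, 'grip_width': 91.69725169057298}
scene {'vfov': 50.234258002587794, 'cx': 274.4311436022641, 'cy': 211.54262310572273, 'eye': array([-165.91205527, -575.5609575 ,  688.13010245]), 'rotation': array([-2.17809019, -0.0206858 , -0.86261803])}
top {'vfov': 52.26632880698604, 'cx': 279.19973005675763, 'cy': 205.02338684945647, 'eye': array([ 452.66600104,  -17.97081796, 1157.95038482]), 'rotation': array([-3.09510291, -0.00341289, -1.54562093])}
```

View pics/scene0.png

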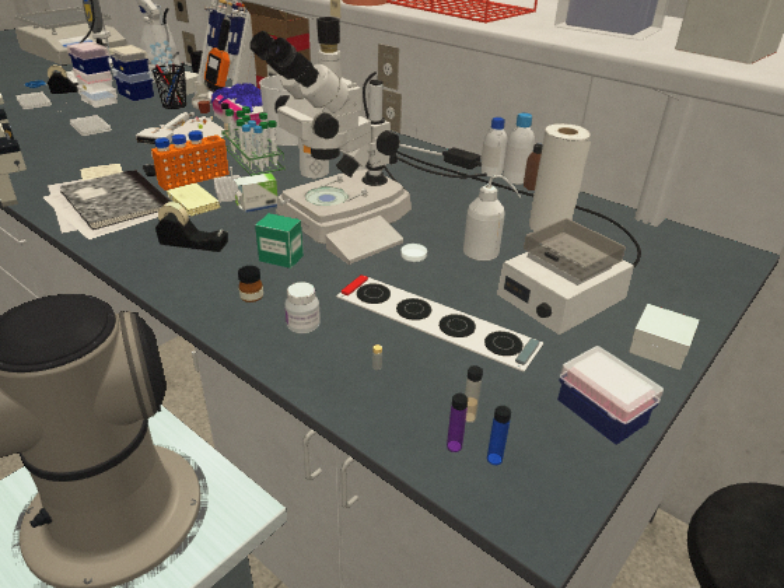

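View pics/top0.png

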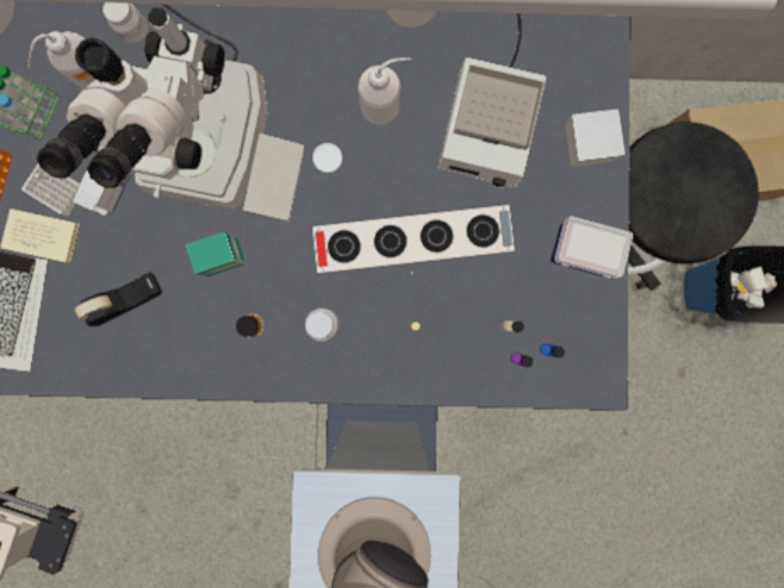

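The scene has the red bar at the left end (784-px top view: 320,248), marks at about (344,246), (390,241), (437,236), (483,230), the tall vial at (513,326), small vial (415,326), white jar (320,324) and amber jar (248,325). Purple and blue decoys stand right beside the tall vial.

```bash
cat > h.py <<'E'
import numpy as np, cv2
from scipy.spatial.transform import Rotation as R
from plant import bot
def ray(c,u,v,z,h=420):
    f=h/2/np.tan(np.radians(c['vfov'])/2)
    d=R.from_euler('xyz',c['rotation']).apply([(u-c['cx'])/f,(v-c['cy'])/f,1])
    e=np.array(c['eye']); return (e+d*(z-e[2])/d[2])[:2].round(1)
def blobs(m,amin=8):
    n,l,s,ce=cv2.connectedComponentsWithStats(m.astype(np.uint8))
    return [(s[i,4],ce[i],s[i,:4]) for i in range(1,n) if s[i,4]>=amin]
def steps(goal,yaw=None):
    "remaining shift in tool axes (mm) and spin (rad)"
    o=bot.get_obs();r=R.from_euler('xyz',o['tcp_rot'])
    return r.inv().apply(np.array(goal)-o['tool_pos']).round(1),o['tool_pos'].round(1),o['tcp_rot'].round(3)
E
python3 - <<'E'
from h import *
c=bot.get_calibration('top');im=bot.capture('top');cv2.imwrite('pics/top_raw.png',im)
hsv=cv2.cvtColor(im,cv2.COLOR_BGR2HSV);H,S,V=cv2.split(hsv)
def roi(m,x0,y0,x1,y1):
    k=np.zeros(m.shape,bool);k[y0:y1,x0:x1]=1;return m&k
def show(n,m,z):
    for a,ce,s in blobs(m): print(n,a,ce.round(1),s,ray(c,*ce,z))
show('red',roi((S>150)&((H<8)|(H>172))&(V>100),215,150,380,210),13)
show('mark',roi(V<70,222,140,365,200),8)
show('tan',roi((S>60)&(H>10)&(H<35)&(V>120),285,222,310,245),42)
show('white',roi((V>150)&(S<60),210,212,250,255),76)
show('amberblk',roi(V<45,160,215,200,250),58)
show('vialblk',roi(V<50,355,220,410,270),96)
show('purp/blue',roi((S>130)&(H>100)&(H<160)&(V>60),355,220,410,270),40)
show('green',roi((S>100)&(H>65)&(H<95),120,150,190,210),60)
cv2.imwrite('pics/crop.png',cv2.resize(im[135:275,155:415],None,fx=3,fy=3,interpolation=cv2.INTER_CUBIC))
E
```

```text
red 125 [229.  177.5] [226 166   7  24] [576.6 116.1]
mark 320 [344.4 164.5] [334 154  22  22] [ 620.2 -193.8]
mark 321 [311.4 168.1] [301 158  22  22] [ 608.2 -104.9]
mark 316 [278.4 171.9] [268 161  22  22] [595.8 -16.1]
mark 224 [245.3 175.7] [235 165  22  22] [583.2  72.8]
mark 91 [245.3 175.5] [240 171  12  10] [583.8  72.8]
tan 32 [296.5 232.5] [294 230   6   6] [434.2 -67.3]
white 399 [228.9 230.9] [218 220  23  23] [434.4 104.7]
amberblk 138 [176.1 232.6] [169 227  15  13] [426.5 241.9]
vialblk 37 [369.3 233. ] [366 230   7   7] [ 438.5 -245.3]
vialblk 44 [397.8 250.8] [394 248   9   7] [ 396.3 -316.5]
vialblk 39 [375.5 257.6] [372 255   8   6] [ 378.2 -261.5]
purp/blue 64 [390.3 249.1] [386 246  12   8] [ 397.2 -312.7]
purp/blue 46 [368.8 255.5] [365 252   8   9] [ 379.2 -256.8]
green 668 [149.8 179.9] [133 166  36  30] [560.2 314. ]
green 23 [170.5 177.3] [168 170   6  16] [568.  261.1]
```

View pics/crop.png

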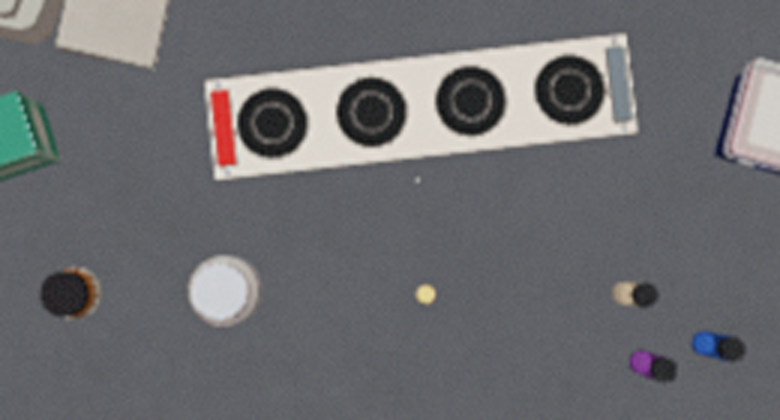

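Call:
jog_arm([
  {"xyz": [-0.6, -0.3, 0], "spin": 0},
  {"xyz": [-0.6, -0.3, 0], "spin": 0},
  {"xyz": [-0.6, -0.3, 0], "spin": 0},
  {"xyz": [-0.6, -0.3, 0], "spin": 0},
  {"xyz": [-0.6, -0.3, 0], "spin": 0},
  {"xyz": [-0.6, -0.3, 0], "spin": 0},
  {"xyz": [-0.6, -0.3, 0], "spin": 0},
  {"xyz": [0, 0, 0], "spin": 1},
  {"xyz": [0, 0, 0], "spin": 1},
  {"xyz": [0, 0, 0], "spin": 1},
], gripper=100)

```text
time: 1.4
tool_pos: [425.9, 242.4, 226.4]
tcp_rot: [-3.141, -0.001, 2.54]
contact_force: [-0.7, -0.3, 0.5]
grip_width: 91.8
finger_force: 0.0
```

Call:
jog_arm([
  {"xyz": [0, 0, 0], "spin": 1},
  {"xyz": [0, 0, 0], "spin": 1},
  {"xyz": [0, 0, 0], "spin": 1},
  {"xyz": [0, 0, 0], "spin": 1},
  {"xyz": [0, 0, 0], "spin": 1},
  {"xyz": [0, 0, 0], "spin": 1},
  {"xyz": [0, 0, 0], "spin": 1},
  {"xyz": [0, 0, 0], "spin": 1},
  {"xyz": [0, 0, 0], "spin": 0.36},
  {"xyz": [0, 0, 0], "spin": 0},
])

```text
time: 2.65
tool_pos: [425.9, 242.7, 226.6]
tcp_rot: [-3.141, 0.0, 1.709]
contact_force: [0.2, -0.1, 0.1]
grip_width: 91.6
finger_force: 0.0
```

Run:
```python
from h import *
print(steps([426.5,241.9,10]))
c=bot.get_calibration('wrist');im=bot.capture('wrist');cv2.imwrite('pics/w1.png',im);print(c)
```

```text
(array([ -0.8,   0.6, 216.6]), array([425.9, 242.7, 226.6]), array([-3.141,  0.   ,  1.709]))
{'vfov': 69.93861797273229, 'cx': 276.7102531486775, 'cy': 214.57794725608608, 'eye': array([415.35760018, 317.97693325, 385.76199812]), 'rotation': array([2.85445264e+00, 6.32909622e-04, 1.37865586e-01])}
```

View pics/w1.png

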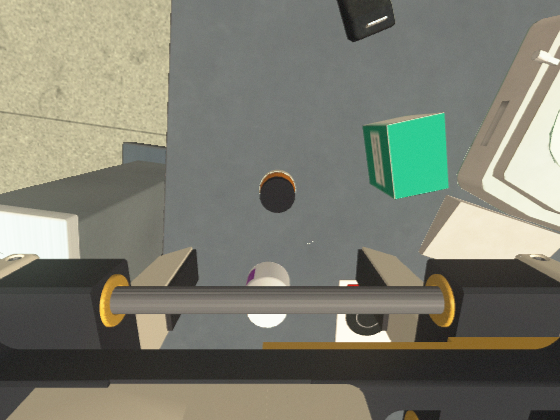

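```bash
python3 - <<'E'
from h import *
c=bot.get_calibration('wrist');im=cv2.imread('pics/w1.png')
m=(im.max(2)<45);m[:160]=0;m[225:]=0;m[:,:240]=0;m[:,310:]=0
for a,ce,s in blobs(m,50): print(a,ce,s,ray(c,*ce,58))
E
python3 - <<'E'
from h import *
c=bot.get_calibration('wrist');im=cv2.imread('pics/w1.png')
print(im[195,278],im[195,330])
m=(im.max(2)<56);m[:160]=0;m[225:]=0;m[:,:240]=0;m[:,310:]=0
for a,ce,s in blobs(m,50): print(a,ce,s,ray(c,*ce,58))
E
```

```text
[47 47 50] [120 123 119]
949 [277.14752371 194.23393045] [261 177  34  36] [425.7 245.6]
```

Call:
jog_arm([
  {"xyz": [0.01, 0, 0.5], "spin": 0},
  {"xyz": [0, 0, 0.6], "spin": 0},
  {"xyz": [0, 0, 0.6], "spin": 0},
  {"xyz": [0, 0, 0.5], "spin": 0},
  {"xyz": [0, 0, 0.3], "spin": 0},
  {"xyz": [0, 0, 0.2], "spin": 0},
  {"xyz": [0, 0, 0], "spin": 0},
  {"xyz": [0, 0, 0], "spin": 0},
  {"xyz": [0, 0, 0], "spin": 0},
  {"xyz": [0, 0, 0], "spin": 0},
])

```text
time: 3.95
tool_pos: [426.2, 243.7, 11.4]
tcp_rot: [3.14, -0.0, 1.708]
contact_force: [-0.1, 0.1, -1.0]
grip_width: 91.8
finger_force: 0.0
```

Call:
jog_arm([
  {"xyz": [0, 0, 0], "spin": 0},
  {"xyz": [0, 0, 0], "spin": 0},
  {"xyz": [0, 0, 0], "spin": 0},
  {"xyz": [0, 0, 0], "spin": 0},
  {"xyz": [0, 0, 0], "spin": 0},
  {"xyz": [0, 0, 0], "spin": 0},
  {"xyz": [0, 0, 0], "spin": 0},
  {"xyz": [0, 0, 0], "spin": 0},
  {"xyz": [0, 0, 0], "spin": 0},
  {"xyz": [0, 0, 0], "spin": 0},
], gripper=0)

```text
time: 5.2
tool_pos: [425.9, 243.5, 10.7]
tcp_rot: [3.142, -0.0, 1.708]
contact_force: [0.5, 1.7, -0.2]
grip_width: 42.9
finger_force: 30.0
```

Call:
jog_arm([
  {"xyz": [0, 0, -0.4], "spin": 0},
  {"xyz": [0, 0, -0.6], "spin": 0},
  {"xyz": [0, 0, -0.5], "spin": 0},
  {"xyz": [-0.5, 0.18, 0], "spin": 0},
  {"xyz": [-0.72, 0.25, 0], "spin": 0},
  {"xyz": [-0.72, 0.26, 0], "spin": 0},
  {"xyz": [-0.72, 0.26, 0], "spin": 0},
  {"xyz": [-0.72, 0.26, 0], "spin": 0},
  {"xyz": [-0.72, 0.26, 0], "spin": 0},
  {"xyz": [-0.5, 0.18, 0], "spin": 0},
])

```text
time: 6.45
tool_pos: [607.4, -105.7, 130.4]
tcp_rot: [-3.141, 0.0, 1.706]
contact_force: [0.9, 0.5, -1.5]
grip_width: 42.9
finger_force: 30.0
```

Run:
```python
from h import *
print(steps([608.2,-104.9,20]))
c=bot.get_calibration('wrist');im=bot.capture('wrist');cv2.imwrite('pics/w2.png',im);print(bot.get_obs()['grip_width'])
```

```text
(array([  0.7,   0.9, 110.4]), array([ 607.4, -105.7,  130.4]), array([-3.141,  0.   ,  1.706]))
42.63893699797529
```

View pics/w2.png

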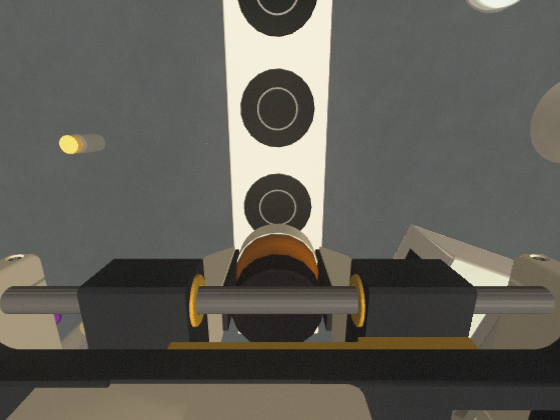

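Run:
```python
from h import *
c=bot.get_calibration('wrist')
for p in((277,108),(277.5,207)): print(ray(c,*p,8))
im=cv2.imread('pics/w2.png');h=cv2.cvtColor(im,cv2.COLOR_BGR2HSV)
m=(h[...,1]>90)&(h[...,0]>10)&(h[...,0]<35)&(h[...,2]>140);m[:120]=0;m[165:]=0;m[:,130:]=0;m[:,:40]=0
for a,ce,s in blobs(m,50): print(a,ce,s,ray(c,*ce,42))
g=cv2.cvtColor(im,cv2.COLOR_BGR2GRAY);m=g<60;m[:60]=0;m[155:]=0;m[:,:230]=0;m[:,325:]=0
m=cv2.morphologyEx(m.astype(np.uint8),cv2.MORPH_CLOSE,np.ones((7,7)))
for a,ce,s in blobs(m,500): print('mark2',a,ce,s,ray(c,*ce,8))
```

```text
[597.6 -20.1]
[ 610.1 -109.8]
380 [ 70.57368421 143.88157895] [ 59 135  24  19] [437.3 -70.7]
mark2 4355 [277.23214696 107.71136625] [242  70  72  77] [597.8 -19.8]
```

Run:
```python
from h import *
c=bot.get_calibration('scene');im=cv2.imread('pics/scene0.png')
h=cv2.cvtColor(im,cv2.COLOR_BGR2HSV)
def rep(n,m,z,x0,y0,x1,y1,amin=40):
    k=np.zeros(m.shape,np.uint8);k[y0:y1,x0:x1]=m[y0:y1,x0:x1]
    k=cv2.morphologyEx(k,cv2.MORPH_CLOSE,np.ones((5,5)))
    for a,ce,s in blobs(k,amin): print(n,a,ce.round(1),s,ray(c,*((ce+.5)/1.4-.5),z))
V=h[...,2]
for x,y in((374,293),(414,309),(457,325),(503,343)): rep('mark',V<70,8,x-22,y-15,x+22,y+15,200)
rep('small',(h[...,1]>90)&(h[...,0]>10)&(h[...,0]<35)&(V>130),37,365,338,390,362)
rep('tallcap',V<60,88,464,362,484,382)
rep('ambercap',V<60,50,235,262,265,285)
```

```text
mark 477 [373.  293.4] [357 285  33  18] [579.8  73.2]
mark 529 [413.5 308.8] [397 299  34  20] [592.2 -15.6]
mark 596 [456.7 325.6] [440 315  35  22] [ 604.3 -104.7]
mark 666 [503.2 343.3] [485 332  37  23] [ 617.1 -193.8]
small 65 [377.2 348.9] [373 345   9   9] [433.4 -64.7]
tallcap 195 [474.7 373.3] [467 366  16  16] [ 438.6 -244.5]
ambercap 346 [248.6 274.2] [238 266  22  18] [424.8 246.2]
```

Call:
jog_arm([
  {"xyz": [0, 0, 0.5], "spin": 0},
  {"xyz": [0, 0, 0.5], "spin": 0},
  {"xyz": [0, 0, 0.25], "spin": 0},
  {"xyz": [0, 0, 0.08], "spin": 0},
  {"xyz": [0, 0, 0.04], "spin": 0},
  {"xyz": [0, 0, 0.02], "spin": 0},
  {"xyz": [0, 0, 0], "spin": 0},
  {"xyz": [0, 0, 0], "spin": 0},
  {"xyz": [0, 0, 0], "spin": 0},
  {"xyz": [0, 0, 0], "spin": 0},
])

```text
time: 7.75
tool_pos: [606.9, -103.0, 19.6]
tcp_rot: [3.141, -0.0, 1.708]
contact_force: [0.3, 0.3, -1.2]
grip_width: 43.1
finger_force: 30.0
```

Call:
jog_arm([
  {"xyz": [0, 0, 0], "spin": 0},
  {"xyz": [0, 0, 0], "spin": 0},
  {"xyz": [0, 0, 0], "spin": 0},
  {"xyz": [0, 0, 0], "spin": 0},
  {"xyz": [0, 0, 0], "spin": 0},
  {"xyz": [0, 0, 0], "spin": 0},
  {"xyz": [0, 0, -0.3], "spin": 0},
  {"xyz": [0, 0, -0.6], "spin": 0},
  {"xyz": [0, 0, -0.6], "spin": 0},
  {"xyz": [0, 0, -0.5], "spin": 0},
], gripper=100)

```text
time: 9.0
tool_pos: [607.0, -103.0, 181.6]
tcp_rot: [3.14, 0.001, 1.708]
contact_force: [0.0, -0.1, -0.4]
grip_width: 91.7
finger_force: 0.0
```

Call:
jog_arm([
  {"xyz": [0.4, -0.25, 0], "spin": 0},
  {"xyz": [0.5, -0.3, 0], "spin": 0},
  {"xyz": [0.5, -0.31, 0], "spin": 0},
  {"xyz": [0.5, -0.31, 0], "spin": 0},
  {"xyz": [0.5, -0.31, 0], "spin": 0},
  {"xyz": [0.48, -0.3, 0], "spin": 0},
  {"xyz": [0, 0, 0.4], "spin": 0},
  {"xyz": [0, 0, 0.2], "spin": 0},
  {"xyz": [0, 0, 0], "spin": 0},
  {"xyz": [0, 0, 0], "spin": 0},
])

```text
time: 10.25
tool_pos: [434.8, 105.7, 132.2]
tcp_rot: [3.141, -0.0, 1.708]
contact_force: [0.2, 0.1, 0.0]
grip_width: 92.0
finger_force: 0.0
```

Run:
```python
from h import *
print(steps([434.5,106,20]))
```

```text
(array([  0.3,  -0.4, 112.2]), array([434.8, 105.7, 132.2]), array([ 3.141, -0.   ,  1.708]))
```

Call:
jog_arm([
  {"xyz": [0, 0, 0.5], "spin": 0},
  {"xyz": [0, 0, 0.5], "spin": 0},
  {"xyz": [0, 0, 0.3], "spin": 0},
  {"xyz": [0, 0, 0.1], "spin": 0},
  {"xyz": [0, 0, 0], "spin": 0},
  {"xyz": [0, 0, 0], "spin": 0},
  {"xyz": [0, 0, 0], "spin": 0},
  {"xyz": [0, 0, 0], "spin": 0},
  {"xyz": [0, 0, 0], "spin": 0},
  {"xyz": [0, 0, 0], "spin": 0},
])

```text
time: 11.5
tool_pos: [434.4, 105.8, 19.6]
tcp_rot: [3.141, -0.0, 1.708]
contact_force: [0.0, -0.0, -0.2]
grip_width: 92.2
finger_force: 0.0
```

Call:
jog_arm([
  {"xyz": [0, 0, 0], "spin": 0},
  {"xyz": [0, 0, 0], "spin": 0},
  {"xyz": [0, 0, 0], "spin": 0},
  {"xyz": [0, 0, 0], "spin": 0},
  {"xyz": [0, 0, 0], "spin": 0},
  {"xyz": [0, 0, 0], "spin": 0},
  {"xyz": [0, 0, 0], "spin": 0},
  {"xyz": [0, 0, 0], "spin": 0},
  {"xyz": [0, 0, 0], "spin": 0},
  {"xyz": [0, 0, 0], "spin": 0},
], gripper=0)

```text
time: 12.75
tool_pos: [434.7, 105.9, 19.5]
tcp_rot: [3.141, -0.0, 1.708]
contact_force: [0.4, 0.1, -0.8]
grip_width: 58.7
finger_force: 30.0
```

Call:
jog_arm([
  {"xyz": [0, 0, -0.3], "spin": 0},
  {"xyz": [0, 0, -0.5], "spin": 0},
  {"xyz": [0, 0, -0.4], "spin": 0},
  {"xyz": [-0.25, 0.25, 0], "spin": 0},
  {"xyz": [-0.4, 0.4, 0], "spin": 0},
  {"xyz": [-0.4, 0.4, 0], "spin": 0},
  {"xyz": [-0.4, 0.4, 0], "spin": 0},
  {"xyz": [-0.33, 0.33, 0], "spin": 0},
  {"xyz": [0, 0, 0], "spin": 0},
  {"xyz": [0, 0, 0], "spin": 0},
])

```text
time: 14.0
tool_pos: [594.1, -15.5, 114.9]
tcp_rot: [-3.14, -0.001, 1.708]
contact_force: [0.0, 0.2, -2.0]
grip_width: 58.6
finger_force: 30.0
```

Run:
```python
from h import *
print(steps([595,-16,28.5]),bot.get_obs()['grip_width'])
c=bot.get_calibration('top');im=bot.capture('top');cv2.imwrite('pics/t3.png',cv2.resize(im[135:275,155:415],None,fx=3,fy=3,interpolation=cv2.INTER_CUBIC))
```

```text
(array([-0.7,  1. , 86.4]), array([594.1, -15.5, 114.9]), array([-3.140e+00, -1.000e-03,  1.708e+00])) 58.61281910488648
```

View pics/t3.png

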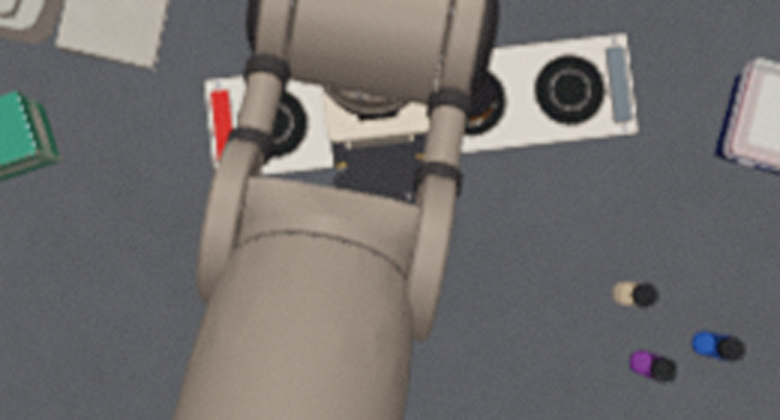

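The top view shows the arm over mark 2, with the amber jar's brown edge visible at mark 3 (485,100). I'm lowering the white jar.

Call:
jog_arm([
  {"xyz": [-0.01, 0.01, 0.4], "spin": 0},
  {"xyz": [0, 0, 0.4], "spin": 0},
  {"xyz": [0, 0, 0.18], "spin": 0},
  {"xyz": [0, 0, 0.06], "spin": 0},
  {"xyz": [0, 0, 0.03], "spin": 0},
  {"xyz": [0, 0, 0.01], "spin": 0},
  {"xyz": [0, 0, 0], "spin": 0},
  {"xyz": [0, 0, 0], "spin": 0},
  {"xyz": [0, 0, 0], "spin": 0},
  {"xyz": [0, 0, 0], "spin": 0},
])

```text
time: 15.3
tool_pos: [595.8, -16.5, 29.2]
tcp_rot: [3.141, -0.0, 1.708]
contact_force: [0.1, -0.6, -0.9]
grip_width: 58.4
finger_force: 30.0
```

Call:
jog_arm([
  {"xyz": [0, 0, 0], "spin": 0},
  {"xyz": [0, 0, 0], "spin": 0},
  {"xyz": [0, 0, 0], "spin": 0},
  {"xyz": [0, 0, 0], "spin": 0},
  {"xyz": [0, 0, 0], "spin": 0},
  {"xyz": [0, 0, 0], "spin": 0},
  {"xyz": [0, 0, -0.3], "spin": 0},
  {"xyz": [0, 0, -0.6], "spin": 0},
  {"xyz": [0, 0, -0.6], "spin": 0},
  {"xyz": [0, 0, -0.5], "spin": 0},
], gripper=100)

```text
time: 16.55
tool_pos: [595.9, -16.5, 191.2]
tcp_rot: [3.14, 0.0, 1.708]
contact_force: [0.6, -0.0, 0.1]
grip_width: 92.0
finger_force: 0.0
```

Call:
jog_arm([
  {"xyz": [-0.05, -0.3, 0], "spin": 0},
  {"xyz": [-0.08, -0.47, 0], "spin": 0},
  {"xyz": [-0.08, -0.47, 0], "spin": 0},
  {"xyz": [-0.08, -0.47, 0], "spin": 0},
  {"xyz": [-0.06, -0.38, 0], "spin": 0},
  {"xyz": [0, 0, 0.4], "spin": 0},
  {"xyz": [0, 0, 0.4], "spin": 0},
  {"xyz": [0, 0, 0.2], "spin": 0},
  {"xyz": [0, 0, 0], "spin": 0},
  {"xyz": [0, 0, 0], "spin": 0},
])

```text
time: 17.8
tool_pos: [434.4, -67.2, 109.8]
tcp_rot: [3.14, 0.0, 1.708]
contact_force: [0.4, -0.3, -0.2]
grip_width: 91.6
finger_force: 0.0
```

Run:
```python
from h import *
print(steps([434.5,-67.5,13]))
```

```text
(array([-0.2, -0.1, 96.8]), array([434.4, -67.2, 109.8]), array([3.14 , 0.   , 1.708]))
```

Call:
jog_arm([
  {"xyz": [0, 0, 0.4], "spin": 0},
  {"xyz": [0, 0, 0.4], "spin": 0},
  {"xyz": [0, 0, 0.3], "spin": 0},
  {"xyz": [0, 0, 0.11], "spin": 0},
  {"xyz": [0, 0, 0], "spin": 0},
  {"xyz": [0, 0, 0], "spin": 0},
  {"xyz": [0, 0, 0], "spin": 0},
  {"xyz": [0, 0, 0], "spin": 0},
  {"xyz": [0, 0, 0], "spin": 0},
  {"xyz": [0, 0, 0], "spin": 0},
])

```text
time: 19.05
tool_pos: [434.0, -67.1, 12.4]
tcp_rot: [3.141, -0.0, 1.708]
contact_force: [-0.5, -0.1, 0.5]
grip_width: 91.7
finger_force: 0.0
```

Call:
jog_arm([
  {"xyz": [0, 0, 0], "spin": 0},
  {"xyz": [0, 0, 0], "spin": 0},
  {"xyz": [0, 0, 0], "spin": 0},
  {"xyz": [0, 0, 0], "spin": 0},
  {"xyz": [0, 0, 0], "spin": 0},
  {"xyz": [0, 0, 0], "spin": 0},
  {"xyz": [0, 0, 0], "spin": 0},
  {"xyz": [0, 0, 0], "spin": 0},
  {"xyz": [0, 0, 0], "spin": 0},
  {"xyz": [0, 0, 0], "spin": 0},
], gripper=0)

```text
time: 20.3
tool_pos: [433.9, -67.1, 12.3]
tcp_rot: [-3.142, -0.0, 1.708]
contact_force: [0.4, -0.3, -0.4]
grip_width: 15.2
finger_force: 30.0
```

Call:
jog_arm([
  {"xyz": [0, 0, -0.3], "spin": 0},
  {"xyz": [0, 0, -0.5], "spin": 0},
  {"xyz": [0, 0, -0.5], "spin": 0},
  {"xyz": [-0.29, 0.3, 0], "spin": 0},
  {"xyz": [-0.45, 0.5, 0], "spin": 0},
  {"xyz": [-0.45, 0.5, 0], "spin": 0},
  {"xyz": [-0.45, 0.5, 0], "spin": 0},
  {"xyz": [-0.25, 0.28, 0], "spin": 0},
  {"xyz": [0, 0, 0], "spin": 0},
  {"xyz": [0, 0, 0], "spin": 0},
])

```text
time: 21.55
tool_pos: [618.5, -193.5, 115.7]
tcp_rot: [-3.14, -0.001, 1.708]
contact_force: [-1.3, -0.0, -0.6]
grip_width: 14.7
finger_force: 30.0
```

Run:
```python
from h import *
print(steps([619.5,-194,21]),bot.get_obs()['grip_width'])
```

```text
(array([-0.7,  1. , 94.7]), array([ 618.5, -193.5,  115.7]), array([-3.140e+00, -1.000e-03,  1.708e+00])) 14.707381170523368
```

Call:
jog_arm([
  {"xyz": [-0.01, 0, 0.45], "spin": 0},
  {"xyz": [0, 0, 0.4], "spin": 0},
  {"xyz": [0, 0, 0.2], "spin": 0},
  {"xyz": [0, 0, 0.08], "spin": 0},
  {"xyz": [0, 0, 0.04], "spin": 0},
  {"xyz": [0, 0, 0.01], "spin": 0},
  {"xyz": [0, 0, 0], "spin": 0},
  {"xyz": [0, 0, 0], "spin": 0},
  {"xyz": [0, 0, 0], "spin": 0},
  {"xyz": [0, 0, 0], "spin": 0},
])

```text
time: 22.8
tool_pos: [619.6, -194.9, 22.0]
tcp_rot: [3.141, -0.0, 1.708]
contact_force: [0.8, -0.7, -0.4]
grip_width: 15.0
finger_force: 30.0
```

Call:
jog_arm([
  {"xyz": [0, 0, 0], "spin": 0},
  {"xyz": [0, 0, 0], "spin": 0},
  {"xyz": [0, 0, 0], "spin": 0},
  {"xyz": [0, 0, 0], "spin": 0},
  {"xyz": [0, 0, 0], "spin": 0},
  {"xyz": [0, 0, 0], "spin": 0},
  {"xyz": [0, 0, -0.3], "spin": 0},
  {"xyz": [0, 0, -0.6], "spin": 0},
  {"xyz": [0, 0, -0.6], "spin": 0},
  {"xyz": [0, 0, -0.5], "spin": 0},
], gripper=55)

```text
time: 24.05
tool_pos: [619.7, -195.0, 184.1]
tcp_rot: [3.14, 0.001, 1.708]
contact_force: [-0.0, 0.2, -0.9]
grip_width: 50.9
finger_force: 0.0
```

Call:
jog_arm([
  {"xyz": [-0.05, -0.35, -0.2], "spin": 0},
  {"xyz": [-0.07, -0.5, -0.2], "spin": 0},
  {"xyz": [-0.07, -0.5, -0.2], "spin": 0},
  {"xyz": [-0.07, -0.5, -0.2], "spin": 0},
  {"xyz": [-0.05, -0.48, 0], "spin": 0},
  {"xyz": [0, 0, 0], "spin": 0},
  {"xyz": [0, 0, 0], "spin": 0},
  {"xyz": [0, 0, 0], "spin": 0},
  {"xyz": [0, 0, 0], "spin": 0},
  {"xyz": [0, 0, 0], "spin": 0},
])

```text
time: 25.3
tool_pos: [438.6, -244.7, 245.6]
tcp_rot: [-3.141, -0.0, 1.708]
contact_force: [-0.3, 0.3, 0.6]
grip_width: 50.5
finger_force: 0.0
```

Run:
```python
from h import *
print(steps([438.5,-245,39]))
c=bot.get_calibration('wrist');im=bot.capture('wrist');cv2.imwrite('pics/w4.png',im)
g=im.max(2);m=g<56;m[240:]=0
for a,ce,s in blobs(m,100): print(a,ce,s,ray(c,*ce,96))
k=cv2.resize(im[100:250,200:360],None,fx=5,fy=4,interpolation=cv2.INTER_CUBIC);cv2.imwrite('pics/w4c.png',cv2.resize(im[110:250,190:370],None,fx=4,fy=4,interpolation=cv2.INTER_CUBIC))
```

```text
(array([-3.000e-01, -1.000e-01,  2.066e+02]), array([ 438.6, -244.7,  245.6]), array([-3.141, -0.   ,  1.708]))
322 [426.68012422  27.91925466] [412   0  48  41] [550.9 -66.5]
138 [420.04347826  72.92753623] [406  65  32  20] [ 555.  -103.6]
1073 [452.88909599  83.40074557] [431  65  44  44] [ 588.3 -108.2]
971 [534.58908342 145.25128733] [511 121  49  51] [ 686.8 -152.4]
263 [492.73764259 197.75665399] [484 189  24  21] [ 663.5 -210.2]
286 [275.87062937 201.61188811] [267 192  19  20] [ 437.6 -245.7]
304 [218.14473684 208.27960526] [208 198  21  21] [ 377.6 -261.4]
```

View pics/w4c.png

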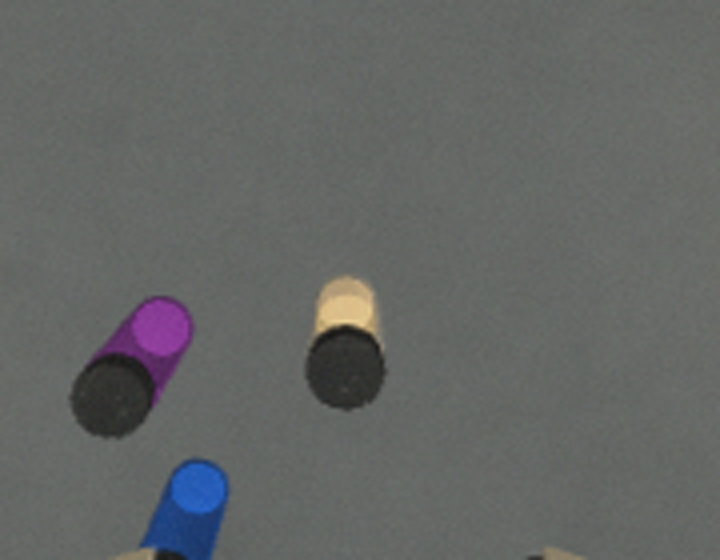

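View pics/w4.png

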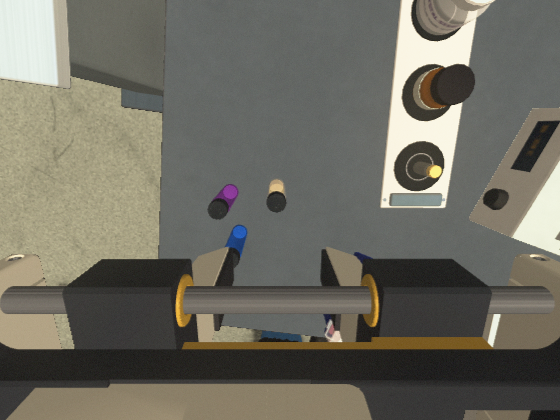

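Three caps are visible: the tall vial at (276,202) with tan content, purple at (218,208), and blue lower down. Wrist and top views agree on the tall vial within 1 mm, so I'm descending with the fingers partly closed.

Call:
jog_arm([
  {"xyz": [0, 0, 0], "spin": 0},
  {"xyz": [0, 0, 0.4], "spin": 0},
  {"xyz": [0, 0, 0.6], "spin": 0},
  {"xyz": [0, 0, 0.5], "spin": 0},
  {"xyz": [0, 0, 0.4], "spin": 0},
  {"xyz": [0, 0, 0.4], "spin": 0},
  {"xyz": [0, 0, 0.2], "spin": 0},
  {"xyz": [0, 0, 0.1], "spin": 0},
  {"xyz": [0, 0, 0], "spin": 0},
  {"xyz": [0, 0, 0], "spin": 0},
], gripper=40)

```text
time: 26.6
tool_pos: [438.7, -245.3, 38.6]
tcp_rot: [3.141, 0.001, 1.708]
contact_force: [-0.1, 0.3, -0.1]
grip_width: 36.6
finger_force: 0.0
```

Call:
jog_arm([
  {"xyz": [0, 0, 0], "spin": 0},
  {"xyz": [0, 0, 0], "spin": 0},
  {"xyz": [0, 0, 0], "spin": 0},
  {"xyz": [0, 0, 0], "spin": 0},
  {"xyz": [0, 0, 0], "spin": 0},
  {"xyz": [0, 0, 0], "spin": 0},
  {"xyz": [0, 0, 0], "spin": 0},
  {"xyz": [0, 0, 0], "spin": 0},
  {"xyz": [0, 0, 0], "spin": 0},
  {"xyz": [0, 0, 0], "spin": 0},
], gripper=0)

```text
time: 27.85
tool_pos: [438.5, -245.1, 38.3]
tcp_rot: [3.141, 0.0, 1.708]
contact_force: [-0.7, -0.1, 4.8]
grip_width: 20.3
finger_force: 30.0
```

Call:
jog_arm([
  {"xyz": [0, 0, -0.3], "spin": 0},
  {"xyz": [0, 0, -0.6], "spin": 0},
  {"xyz": [0, 0, -0.6], "spin": 0},
  {"xyz": [0.3, 0.19, 0], "spin": 0},
  {"xyz": [0.55, 0.35, 0], "spin": 0},
  {"xyz": [0.6, 0.38, 0], "spin": 0},
  {"xyz": [0.6, 0.38, 0], "spin": 0},
  {"xyz": [0.6, 0.38, 0], "spin": 0},
  {"xyz": [0.6, 0.38, 0], "spin": 0},
  {"xyz": [0.44, 0.27, 0], "spin": 0},
])

```text
time: 29.1
tool_pos: [583.0, 75.3, 157.4]
tcp_rot: [-3.141, -0.0, 1.709]
contact_force: [0.2, -0.2, -0.1]
grip_width: 20.3
finger_force: 30.0
```

Run:
```python
from h import *
im=bot.capture('wrist')
print(steps([583,73,47]),bot.get_obs()['grip_width'])
cv2.imwrite('pics/w5.png',im)
```

```text
(array([ -6.3,  -2.3, 110.3]), array([584.3,  79.3, 157.3]), array([ 3.140e+00, -3.000e-03,  1.711e+00])) 19.617501255864116
```

View pics/w5.png

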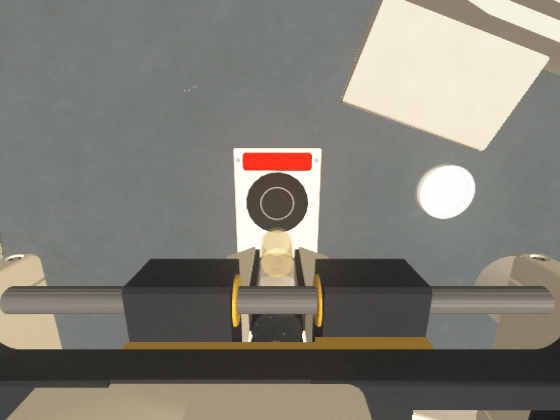

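Call:
jog_arm([
  {"xyz": [0, 0, 0.3], "spin": 0},
  {"xyz": [0, 0, 0.3], "spin": 0},
  {"xyz": [0, 0, 0], "spin": 0},
  {"xyz": [0, 0, 0], "spin": 0},
  {"xyz": [0, 0, 0], "spin": 0},
  {"xyz": [0, 0, 0], "spin": 0},
  {"xyz": [0, 0, 0], "spin": 0},
  {"xyz": [0, 0, 0], "spin": 0},
  {"xyz": [0, 0, 0], "spin": 0},
  {"xyz": [0, 0, 0], "spin": 0},
])

```text
time: 30.4
tool_pos: [582.6, 73.0, 109.9]
tcp_rot: [-3.142, -0.0, 1.708]
contact_force: [-0.1, -1.0, -1.5]
grip_width: 19.8
finger_force: 30.0
```

Run:
```python
from h import *
im=bot.capture('wrist');c=bot.get_calibration('wrist')
print(steps([583,73,46.8]))
h=cv2.cvtColor(im,cv2.COLOR_BGR2HSV)
m=(h[...,1]>150)&((h[...,0]<8)|(h[...,0]>172))
for a,ce,s in blobs(m,300): print(a,ce,s,ray(c,*ce,13))
```

```text
(array([ 0. ,  0.4, 63.1]), array([582.6,  72.9, 109.9]), array([ 3.142, -0.   ,  1.708]))
1685 [277.57210682 164.93353116] [237 155  82  21] [577.1 116.9]
```

Call:
jog_arm([
  {"xyz": [0, 0, 0.3], "spin": 0},
  {"xyz": [0, 0, 0.25], "spin": 0},
  {"xyz": [0, 0, 0.13], "spin": 0},
  {"xyz": [0, 0, 0.06], "spin": 0},
  {"xyz": [0, 0, 0.03], "spin": 0},
  {"xyz": [0, 0, 0.01], "spin": 0},
  {"xyz": [0, 0, 0], "spin": 0},
  {"xyz": [0, 0, 0], "spin": 0},
  {"xyz": [0, 0, 0], "spin": 0},
  {"xyz": [0, 0, 0], "spin": 0},
])

```text
time: 31.7
tool_pos: [582.6, 72.9, 47.6]
tcp_rot: [3.141, -0.0, 1.708]
contact_force: [0.2, 0.2, -0.9]
grip_width: 19.7
finger_force: 30.0
```

Call:
jog_arm([
  {"xyz": [0, 0, 0], "spin": 0},
  {"xyz": [0, 0, 0], "spin": 0},
  {"xyz": [0, 0, 0], "spin": 0},
  {"xyz": [0, 0, 0], "spin": 0},
  {"xyz": [0, 0, 0], "spin": 0},
  {"xyz": [0, 0, 0], "spin": 0},
  {"xyz": [0, 0, -0.3], "spin": 0},
  {"xyz": [0, 0, -0.6], "spin": 0},
  {"xyz": [0, 0, -0.6], "spin": 0},
  {"xyz": [0, 0, -0.5], "spin": 0},
], gripper=55)

```text
time: 32.95
tool_pos: [582.7, 72.9, 209.6]
tcp_rot: [3.14, 0.0, 1.708]
contact_force: [0.4, -0.5, -0.6]
grip_width: 50.3
finger_force: 0.0
```

Call:
jog_arm([
  {"xyz": [0, 0, -0.2], "spin": 0},
  {"xyz": [0, -0.5, 0], "spin": 0},
  {"xyz": [0.3, -0.5, 0], "spin": 0},
  {"xyz": [0.5, -0.5, 0], "spin": 0},
  {"xyz": [0.6, -0.4, 0], "spin": 0},
  {"xyz": [0.6, 0, 0], "spin": 0},
  {"xyz": [0.6, 0, 0], "spin": 0},
  {"xyz": [0.4, 0, 0], "spin": 0},
  {"xyz": [0, 0, 0], "spin": 0},
  {"xyz": [0, 0, 0], "spin": 0},
])

```text
time: 34.2
tool_pos: [399.2, 289.4, 223.4]
tcp_rot: [-3.141, 0.0, 1.708]
contact_force: [-0.7, 0.0, -0.5]
grip_width: 50.2
finger_force: 0.0
```

Run:
```python
from h import *
a=bot.capture('top');b=bot.capture('scene')
cv2.imwrite('pics/f.png',np.vstack([cv2.resize(a[130:250,190:390],(500,300),interpolation=cv2.INTER_CUBIC),cv2.resize(b[170:290,210:410],(500,300),interpolation=cv2.INTER_CUBIC)]))
cv2.imwrite('pics/fa.png',a);cv2.imwrite('pics/fb.png',b)
```

```text
(no output)
```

View pics/f.png

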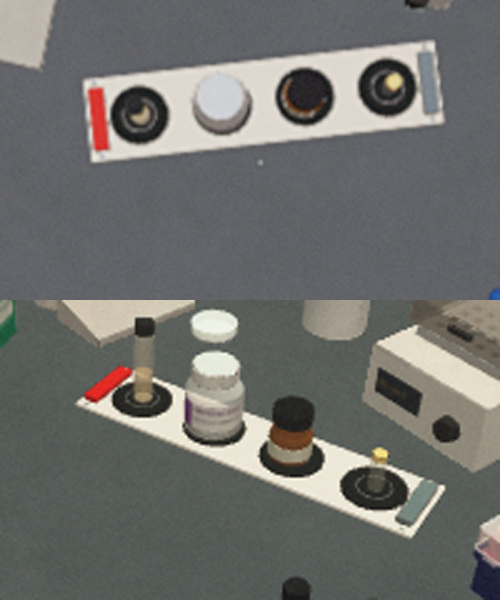

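All four stand on their marks in the right order (top crop: marks at x≈140, 222, 305, 387). I'll check the offsets in numbers before handing in.

Run:
```python
from h import *
c=bot.get_calibration('top');im=cv2.imread('pics/fa.png');h=cv2.cvtColor(im,cv2.COLOR_BGR2HSV)
H,S,V=cv2.split(h)
def sh(n,m,z,x0,y0,x1,y1,q):
    k=np.zeros(m.shape,bool);k[y0:y1,x0:x1]=m[y0:y1,x0:x1]
    for a,ce,s in blobs(k,15):
        p=ray(c,*ce,z);print(n,a,s,p,np.hypot(*(p-q)).round(1))
sh('small',(S>60)&(H>10)&(H<35)&(V>120),50,330,150,362,180,(620.2,-193.8))
sh('white',(V>140)&(S<30)&(H>95),80,262,155,295,188,(595.8,-16.1))
sh('amber',V<33,66,300,150,325,185,(608.2,-104.9))
sh('tall',V<33,104,234,160,258,190,(583.2,72.8))
```

```text
small 36 [344 159   7   7] [ 620.7 -194.3] 0.7
white 253 [269 159  18  19] [596.  -13.7] 2.4
```

```bash
python3 -c "
from plant import bot
print(bot.close_job())"
```

```text
the job is handed in; nothing more can be done
None
```

The job is handed in: all four containers stand on their marks in the right order from the red bar (tall vial, white jar, amber jar, small vial). The last top picture put the small vial about 1 mm and the white jar about 2 mm off centre; the amber jar and tall vial were checked only by eye and by where the arm released them.

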